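# Fit the mixer-tap cartridges and inspect them by torch

## Robot

A 6-joint arm with a two-finger parallel gripper is mounted at the origin on the work surface. World frame = base frame: x ahead of the robot, y to its left, z up, the work surface at z = 0. Lengths are in m, angles in rad, forces in N, time in s.
With the tool pointing down it reaches from about 0.3 to 0.875 m from the base axis. Payload 6.4 kg.
Tool frame: the origin (TCP) lies on the mounting face of the last link; the fingertips stand 173 mm ahead of it and the grasp point (between the pads) lies 155 mm ahead of it (ctrl.tip_reach is the distance from the TCP to the fingertips, in m); z points along the fingers, y is the line along which they close (so a half turn about z gives the same grasp; the last joint's range is limited). The gripper opens to 85 mm and grips with 20 to 120 N. Pads are 22 mm wide; open, the fingers measure 114 mm over their backs; the gripper's body (76 mm by 85 mm) begins 54 mm behind the grasp point. The pads swing forward as they close: fully open they stand 13 mm farther back than shut.
Start: joints at [1.062, 0.181, 1.607, -0, 1.354, -0.206], TCP at [0.171, 0.549, 0.405] pointing down, gripper open.
Joint ranges: [-2.99, 2.99], [-0.89, 2.07], [0.3, 2.58], [-1.14, 4.28], [0, 2.63], [-3.12, 3.12]. Speed limits (rad/s): [2.57, 2.57, 3.01, 3.14, 3.14, 3.14].

## Interface

Orientations are given as a unit quaternion [w, x, y, z].
In Python, from bench import ctrl gives the robot as it stands.
- The arm moves only by the shell command python3 -m pendant 'ROWS'. ROWS is JSON, a list that holds one entry, the list of rows, each a list of 7 numbers: the opening, from 0 (shut) to 1 (fully open), then the shift along the tool's x, y, z in mm, then the turn, a rotation vector about the tool's x, y, z in rad. A call has 1 to 5 rows; each row is the pose to reach, as a shift and turn from the pose commanded when the call began, along the tool's axes at that moment; what a row does not reach only later rows make up. A row lasts 1/12 s, in which the tool goes at most 41.7 mm and 7.16 degrees, less where a joint would pass 70% of its speed; a pose out of reach is approached as far as the arm can. A call with a gripper value outside its range is refused whole. The fingers move at their own pace and stop on an object; the grip force is fixed at half the most. Time passes only in rows, so rows that repeat a pose let the fingers close. It gives the time, the measured TCP pose, the force, the opening and the grip force at its end, in the units of the state.
- ctrl.get_obs(): the state, without advancing time (a new reading comes with each control period).
- ctrl.camera(name): name is "side" or "top"; returns the picture (400x640x3 uint8, red, green, blue); there is no depth.
- ctrl.camera_params(name): a dict with "mtx" (3x3 intrinsics, pixels), "world_from_camera" (4x4, takes a point from camera to world coordinates). Camera axes: x right, y down, z forward; pixel columns grow to the right and rows downward; lengths in m; the calibration is good to about 2 mm. A picture is of the moment at which its call begins. camera_params takes no time and is no camera call.
- ctrl.hand_in(): hands the job in; it is judged then, once.
Trained networks look in the newest picture that a camera, given by its name, has taken for a name from the list of things; names that differ only in an ending like _2 or _b are one class to them, and where a whole thing is asked for, a point or a joint stands for the part that bears it (a point fixed in the world has none). Each returns a list of dicts, best first, with "confidence" (0 to 1); they miss things now and then, are a little off and sometimes report something else, mostly with a low value. They report only what shows in the picture. A call takes as long as a camera call. They do not tell look-alikes from the thing itself.
- ctrl.boxes_of(camera, name): "point" ([column, row] as shares, 0 to 1, of the picture: columns of its width, rows of its height, amid what is visible of it).
The state is a dict: "time_s": time; "q": joint angles; "dq": joint speeds; "joint_efforts": joint torques, N m; "eef_pos": TCP position; "eef_rot": TCP orientation; "wrist_force": force on the tool from outside, world axes, zero at the start; "torque": the same for the moment, N m; "opening": opening from 0.0 (shut) to 1.0 (fully open); "grasp_force": force on a finger pad.
Only numpy, scipy, OpenCV 4.12 (cv2) and the standard library are available. Lean on these libraries where they do the work, as an engineer would, in place of code of your own. Each camera call takes 0.05 s, during which the arm holds its last target. There are 200 camera calls.

## Task

Fit the two new tap cartridges into the mixer body, stem up and fully home: the red one in the bore at the red end, the blue one in the bore at the blue end. Only when both are in, draw the yellow torch out of its pipe holder, tip it to a slant of about 45 degrees with the lens pointing down at the middle of the mixer body, the lens about 12 cm from it, so that it lights both cartridges. Finish still holding the torch raised and steady like that, touching nothing else with it, and leave the other things on the table where they are.

Things in the scene. Friction and masses are not known exactly. Their poses are not given: they have to be found in the camera images.
- mixer: Fixed metal body of a two-handle mixer tap, 166 long (its y) x 50 mm, on a wooden block 190 x 80 x 15 mm. Origin: centre of the block's underside, on the table; z up, y to the red-capped end (the other end is blue). Flat top 57 mm above the table, with two upright round bores 24 mm wide, 30 mm deep, 102 mm apart. A brass stub 28 mm thick sticks out 30 mm to +x. Yaw within 0.4 rad.
- bore_red (a point): Centre of the mouth of the bore next to the red end, on the mixer's top face (57 mm above the table).
- bore_blue (a point): Centre of the mouth of the bore next to the blue end, on the mixer's top face.
- mixer_mid (a point): Middle of the mixer's top face, halfway between the two bores: the point to light.
- cart_red: New tap cartridge, 70 g, standing on the table. Origin: centre of its underside, z up its axis. From below: brass shank 22 mm diameter, 25 mm long, chamfered; red collar 30 mm diameter, 5 mm thick, which rests on the mixer's top when fully home (origin 32 mm above the mixer's); brass grip 20 mm diameter from 30 to 48 mm; red stem 9 mm diameter up to 58 mm.
- cart_blue: The same cartridge with a blue collar and stem.
- holder: Torch holder, fixed: an upright stub of grey plastic pipe, 45 mm outside and 37 mm inside diameter, on a plywood foot 80 x 80 x 8 mm. Origin: centre of the foot's underside on the table. The pipe's inner floor is 13 mm and its open top 70 mm above the table.
- holder_mouth (a point): Centre of the pipe's open top, 70 mm above the table.
- torch: Yellow torch (already on), about 140 g, 150 mm long, standing loose in the pipe, lens down. Origin: centre of the lens face; z runs from the lens to the black tail, so the beam goes along -z. Head 33 mm diameter up to 30 mm, tapering to a round barrel 26 mm diameter from 40 mm to the tail; 93 mm stand above the pipe.
- spot (a point): The point of the beam 120 mm in front of the torch's lens, on its axis; it moves with the torch.
- wrench: Bystander: steel wrench lying flat, 190 mm long; origin under its middle.
- screwdriver: Bystander: screwdriver lying flat, 190 mm long; origin under its middle.
- paste_jar: Bystander: jar of sealing paste, 56 mm diameter, 65 mm tall; origin under its centre.
- tape_roll: Bystander: white roll of thread tape, 52 mm diameter, 19 mm tall; origin under its centre.
- old_cartridge: Bystander: worn dark cartridge with a black collar and stem, of the same shape, standing upright; not to be fitted. Origin under its centre.
- tee: Bystander: copper pipe tee lying flat, 70 mm long, 28 mm thick; origin under its centre.
There are look-alikes about, which are no part of the job. Several things have the shape of the torch; the one meant has the colours described above.

How it is judged:
On the way, in this order (a step that is already met when the one before it is completed fails the run):
1. both cartridges sit fully home in their own bores, let go, the torch still in its holder (horizontal distance between cart_red and bore_red below 0.004 m and z of cart_red in the frame of mixer between 0.025 and 0.0345 m and angle between each of cart_red, cart_blue's own z axis and vertical below 0.12 rad and horizontal distance between cart_blue and bore_blue below 0.004 m and z of cart_blue in the frame of mixer between 0.025 and 0.0345 m and contact force between the fingers and cart_red below 0.3 N and contact force between the fingers and cart_blue below 0.3 N and z of torch in the frame of holder below 0.03 m), for 0.2 s.
2. the torch is drawn clear of the pipe, the cartridges still in (horizontal distance between cart_red and bore_red below 0.004 m and z of cart_red in the frame of mixer between 0.025 and 0.0345 m and angle between each of cart_red, cart_blue's own z axis and vertical below 0.12 rad and horizontal distance between cart_blue and bore_blue below 0.004 m and z of cart_blue in the frame of mixer between 0.025 and 0.0345 m and height (world z) of torch above 0.08 m and contact force between torch and the fingers above 1 N), for 0.2 s.
At the end, for the whole second after the job is handed in: Both cartridges upright (7 deg), home in their own bores (collar within 2.5 mm, centred within 4 mm), let go. Torch held still by the fingers alone, lens down, 25 to 65 deg from vertical, over 90 mm up; the beam point 120 mm ahead of the lens within 50 mm of the middle of the mixer top (horizontal distance between cart_red and bore_red below 0.004 m and z of cart_red in the frame of mixer between 0.025 and 0.0345 m and angle between each of cart_red, cart_blue's own z axis and vertical below 0.12 rad and horizontal distance between cart_blue and bore_blue below 0.004 m and z of cart_blue in the frame of mixer between 0.025 and 0.0345 m and contact force between each of the fingers, torch and cart_red below 0.3 N and contact force between each of the fingers, torch and cart_blue below 0.3 N and distance between spot and mixer_mid below 0.05 m and angle between torch's own z axis and vertical between 0.436 and 1.134 rad and height (world z) of torch above 0.09 m and contact force between torch and the fingers above 1 N and linear speed of torch below 0.03 m/s and contact force between torch and mixer below 0.3 N and contact force between torch and holder below 0.3 N); the arm keeps its last pose, push and grip.
It fails at once if a bystander (wrench, screwdriver, jar, tape roll, old cartridge, tee) is moved more than 40 mm (distance of any of wrench, screwdriver, paste_jar, tape_roll, old_cartridge, tee from where it was at the start of the episode above 0.04 m).
It also fails if it takes over 67 s, if anything falls off the work surface, if the arm or the gripper's body presses on something with over 40 N, if the wrist force passes 120 N, or if a joint passes its speed limit or range.

## Working session

There is one attempt and no reset: what is moved stays moved. The work goes in short steps, Python scripts to look and compute and a shell command to move; the robot and the scene stay as the last step left them, time stands still between calls to the robot, and variables do not carry over. Pictures are saved under pics/ and viewed, at most 10 in all, crops included, and the job is handed in when it is done.

```bash
ls; mkdir -p pics
python3 - <<'E'
from bench import ctrl
import cv2,numpy as np
for c in ("top","side"):
    im=ctrl.camera(c); cv2.imwrite(f"pics/{c}0.png",im[:,:,::-1])
    p=ctrl.camera_params(c); print(c,np.round(p["mtx"],1).tolist(),np.round(p["world_from_camera"],3).tolist())
    for n in ["mixer","bore_red","bore_blue","cart_red","cart_blue","holder","torch","old_cartridge"]:
        print(n,[(round(d["point"][0]*640),round(d["point"][1]*400),round(d["confidence"],2)) for d in ctrl.boxes_of(c,n)][:5])
o=ctrl.get_obs();print({k:np.round(v,3).tolist() for k,v in o.items()})
E
```

```text
pics
top [[442.3, 0.0, 319.1], [0.0, 442.3, 200.9], [0.0, 0.0, 1.0]] [[0.001, -0.986, 0.169, 0.344], [-1.0, 0.0, 0.004, -0.007], [-0.004, -0.169, -0.986, 1.362], [0.0, 0.0, 0.0, 1.0]]
mixer [(319, 191, 0.58), (374, 141, 0.44)]
bore_red [(318, 192, 0.77)]
bore_blue [(320, 195, 0.85), (431, 230, 0.38)]
cart_red [(254, 246, 0.48)]
cart_blue [(238, 181, 0.57)]
holder [(420, 234, 0.67)]
torch [(444, 265, 0.8), (465, 229, 0.69), (433, 231, 0.65)]
old_cartridge [(265, 141, 0.49)]
side [[379.9, 0.0, 323.0], [0.0, 379.9, 200.2], [0.0, 0.0, 1.0]] [[-0.996, -0.064, 0.056, 0.5], [-0.084, 0.658, -0.748, 0.695], [0.011, -0.75, -0.661, 0.648], [0.0, 0.0, 0.0, 1.0]]
mixer [(302, 208, 0.65)]
bore_red [(301, 208, 0.94)]
bore_blue [(356, 106, 0.41), (266, 286, 0.22)]
cart_red [(375, 273, 0.73)]
cart_blue [(267, 289, 0.6)]
holder [(352, 140, 0.57)]
torch [(354, 108, 0.72), (217, 249, 0.59), (390, 114, 0.57), (254, 158, 0.48)]
old_cartridge []
{'time_s': 0.9, 'q': [1.062, 0.181, 1.607, -0.0, 1.354, -0.206], 'dq': [0.001, 0.001, 0.001, -0.001, -0.001, 0.0], 'joint_efforts': [0.0, -44.483, -35.169, -0.0, 0.0, -0.0], 'eef_pos': [0.171, 0.549, 0.405], 'eef_rot': [0.0, 0.151, 0.989, 0.0], 'wrist_force': [-0.231, 0.333, -0.302], 'torque': [-0.025, -0.021, 0.063], 'grasp_force': 0.0, 'opening': 1.002}
```

View pics/top0.png

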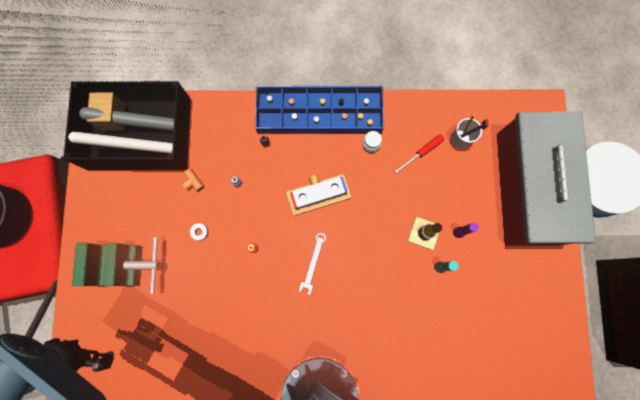

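View pics/side0.png

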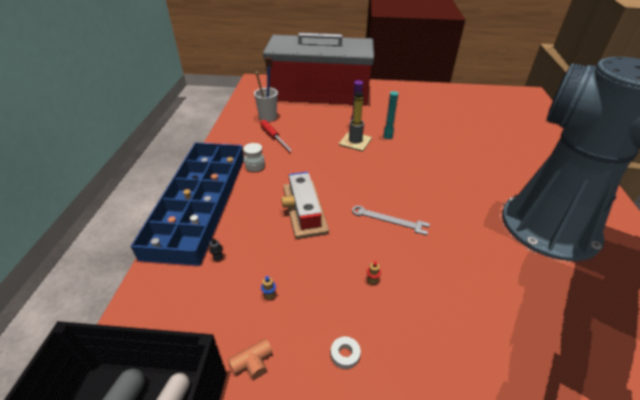

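The things that could be taken for the torch in the top view are the yellow one at (430,231), on the ply foot, the purple one at (466,229) and the teal one at (446,267). I choose the yellow one in the pipe. For the cartridges, red is at (252,248), blue at (236,181) and the black old one at (265,141). The mixer is at (319,193), with its red end on the left (+y).

```bash
cat > h.py <<'E'
from bench import ctrl
import cv2,numpy as np
P={c:ctrl.camera_params(c) for c in ("top","side")}
def ray(c,u,v):
    p=P[c];T=np.array(p["world_from_camera"]);d=T[:3,:3]@np.linalg.inv(p["mtx"])@[u,v,1];return T[:3,3],d/np.linalg.norm(d)
def onz(c,u,v,z):
    o,d=ray(c,u,v);return o+d*(z-o[2])/d[2]
def proj(c,X):
    p=P[c];T=np.linalg.inv(p["world_from_camera"]);q=p["mtx"]@(T[:3,:3]@np.asarray(X)+T[:3,3]);return q[:2]/q[2]
def tri(a,b):
    A=[];y=[]
    for c,(u,v) in (("top",a),("side",b)):
        o,d=ray(c,u,v);M=np.eye(3)-np.outer(d,d);A.append(M);y.append(M@o)
    A=np.vstack(A);y=np.hstack(y);X=np.linalg.lstsq(A,y,rcond=None)[0];return X,np.linalg.norm(A@X-y)
def crop(im,u,v,w,h,k):
    u,v=int(u),int(v);return cv2.resize(im[max(0,v-h):v+h,max(0,u-w):u+w,::-1],(2*w*k,2*h*k),interpolation=cv2.INTER_CUBIC)
E
python3 - <<'E'
from h import *
t=ctrl.camera("top");s=ctrl.camera("side")
a=[crop(t,319,193,40,30,5),crop(s,305,205,40,30,5),crop(t,440,240,40,30,5),crop(s,365,115,40,30,5)]
m=np.vstack([np.hstack(a[:2]),np.hstack(a[2:])]);cv2.imwrite("pics/c1.png",m)
a=[crop(t,252,247,20,15,10),crop(t,236,181,20,15,10),crop(s,374,272,20,15,10),crop(s,268,288,20,15,10)]
m=np.vstack([np.hstack(a[:2]),np.hstack(a[2:])]);cv2.imwrite("pics/c2.png",m)
E
```

```text
(no output)
```

View pics/c1.png

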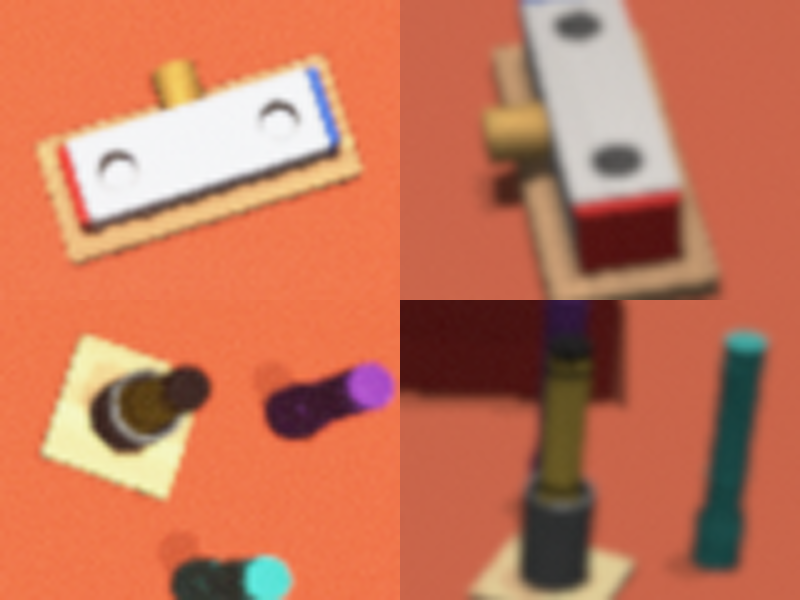

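View pics/c2.png

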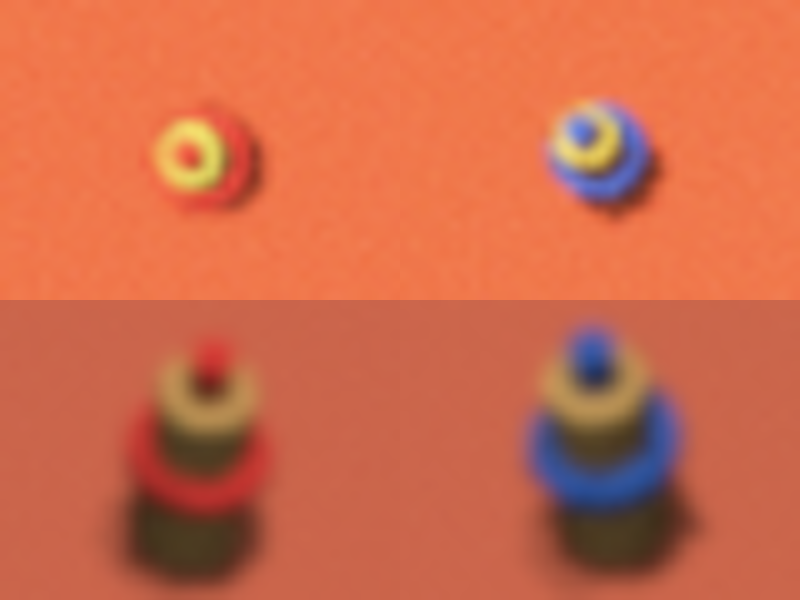

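The crops confirm it: the yellow torch with the black tail stands in the pipe. The red cartridge's grip ring is at about (250.6,247.2) top and (374.3,265.8) side. The blue one's is at (234.3,179.5) and (266.8,281.6). The bores are at top (302,196) and (334.4,186.2), and side (307.8,206.6) and (300.2,180).

Run:
```python
from h import *
np.set_printoptions(precision=4,suppress=True)
for n,a,b,z in [("cr",(250.6,247.2),(374.3,265.8),.048),("cb",(234.3,179.5),(266.8,281.6),.048),("br",(302,196),(307.8,206.6),.057),("bb",(334.4,186.2),(300.2,180),.057)]:
    print(n,*tri(a,b),onz("top",*a,z),onz("side",*b,z))
# mixer top-face from white mask in top, holder mouth approx
t=ctrl.camera("top").astype(int)
w=((t.min(2)>150)).astype(np.uint8);w[:160]=0;w[225:]=0;w[:,:280]=0;w[:,360:]=0
w=cv2.morphologyEx(w,cv2.MORPH_CLOSE,np.ones((5,5)))
c=max(cv2.findContours(w,0,1)[0],key=cv2.contourArea);r=cv2.minAreaRect(c);print(r)
X=onz("top",*r[0],.057);print("mid",X)
bx=[onz("top",*q,.057)[:2] for q in cv2.boxPoints(r)];print(np.array(bx))
# holder: tail and mouth
print("tail top",onz("top",464/5+0,0,0)if 0 else [onz("top",400+(187/5-.4),210+(389-300)/5-.4,.163),onz("top",400+(146/5-.4),210+(408-300)/5-.4,.07)])
print("side",onz("side",325+(570-400)/5-.4,85+(346-300)/5-.4,.163),onz("side",325+(559-400)/5-.4,85+(492-300)/5-.4,.07))
```

```text
cr [0.4312 0.2017 0.0454] 0.0010265641198335467 [0.4303 0.2014 0.048 ] [0.4322 0.2038 0.048 ]
cb [0.6383 0.2577 0.0426] 0.00209898289877617 [0.6356 0.2566 0.048 ] [0.6385 0.2614 0.048 ]
br [0.5834 0.0499 0.0554] 0.0003346790516237505 [0.5828 0.0498 0.057 ] [0.5834 0.0515 0.057 ]
bb [ 0.6136 -0.0476  0.0547] 0.0005014015082184347 [ 0.6128 -0.0475  0.057 ] [ 0.6136 -0.0448  0.057 ]
((319.68218994140625, 190.75381469726562), (17.52048683166504, 53.94465637207031), 72.75853729248047)
mid [ 0.5989 -0.0032  0.057 ]
[[ 0.6     0.0821]
 [ 0.6492 -0.0732]
 [ 0.5977 -0.0884]
 [ 0.5491  0.066 ]]
tail top [array([ 0.4766, -0.3225,  0.163 ]), array([ 0.4757, -0.3225,  0.07  ])]
side [ 0.4792 -0.3189  0.163 ] [ 0.479  -0.3178  0.07  ]
```

```bash
cat >> h.py <<'E'
from scipy.spatial.transform import Rotation as Ro
def pose():
    o=ctrl.get_obs();q=o["eef_rot"];return np.array(o["eef_pos"]),Ro.from_quat([q[1],q[2],q[3],q[0]])
def down(a):  # tool down, tool y axis at world angle a
    y=np.array([np.cos(a),np.sin(a),0]);z=np.array([0,0,-1.]);return Ro.from_matrix(np.c_[np.cross(y,z),y,z])
def rel(pos,R=None):
    p,R0=pose();R=R or R0
    print("shift",np.round(R0.inv().apply(np.array(pos)-p)*1000,1),"turn",np.round((R0.inv()*R).as_rotvec(),3),"pos",np.round(p,4))
E
python3 - <<'E'
from h import *
print(ctrl.tip_reach); rel([.4312,.2026,.30],down(.3))
E
```

```text
0.1734
shift [-351.2 -253.   104.7] turn [-0.     0.     0.968] pos [0.1715 0.5489 0.4047]
```

```bash
python3 -m pendant '[[[1,-40,-28,10,0,0,0],[1,-80,-56,20,0,0,0],[1,-120,-85,30,0,0,0],[1,-150,-105,40,0,0,0],[1,-175,-126,50,0,0,0]]]'
python3 -m pendant '[[[1,-30,-20,10,0,0,0],[1,-70,-50,20,0,0,0],[1,-110,-80,30,0,0,0],[1,-150,-110,45,0,0,0],[1,-176,-127,54,0,0,0]]]'
python3 -m pendant '[[[1,0,0,0,0,0,0.1],[1,0,0,0,0,0,0.2],[1,0,0,0,0,0,0.3],[1,0,0,0,0,0,0.4],[1,0,0,0,0,0,0.5]]]'
python3 -m pendant '[[[1,0,0,0,0,0,0.12],[1,0,0,0,0,0,0.24],[1,0,0,0,0,0,0.36],[1,0,0,0,0,0,0.468],[1,0,0,0,0,0,0.468]]]'
python3 - <<'E'
from h import *
rel([.4312,.2026,.206],down(.3)); print(ctrl.get_obs()["q"],ctrl.get_obs()["time_s"])
E
```

```text
time_s: 1.47
eef_pos: [0.2946, 0.3855, 0.3585]
eef_rot: [0.001, 0.15, 0.989, 0.001]
wrist_force: [1.4, -0.1, -0.1]
opening: 1.003
grasp_force: 0.0
time_s: 1.88
eef_pos: [0.413, 0.2264, 0.3098]
eef_rot: [0.001, 0.151, 0.989, 0.0]
wrist_force: [0.6, 1.5, -0.0]
opening: 1.005
grasp_force: 0.0
time_s: 2.3
eef_pos: [0.4124, 0.2279, 0.3097]
eef_rot: [0.0, 0.393, 0.919, 0.0]
wrist_force: [-0.7, 0.8, -0.8]
opening: 1.001
grasp_force: 0.0
time_s: 2.72
eef_pos: [0.4122, 0.2282, 0.3098]
eef_rot: [0.0, 0.595, 0.804, 0.0]
wrist_force: [-0.3, 0.2, 0.1]
opening: 1.0
grasp_force: 0.0
shift [-30.   10.7 103.8] turn [ 0.     0.    -0.004] pos [0.4122 0.2282 0.3098]
[ 2.52851541e-01  6.03084381e-02  1.94819861e+00 -2.16553549e-05
  1.13281809e+00 -4.33460817e-02] 2.7167
```

```bash
python3 -m pendant '[[[0.8,-30,10.7,20,0,0,0],[0.6,-30,10.7,50,0,0,0],[0.6,-30,10.7,80,0,0,0],[0.6,-30,10.7,98,0,0,0],[0.6,-30,10.7,103,0,0,0]]]'
python3 -m pendant '[[[0.5,0,0,0.8,0,0,0],[0.3,0,0,0.8,0,0,0],[0,0,0,0.8,0,0,0],[0,0,0,0.8,0,0,0],[0,0,0,0.8,0,0,0]]]'
python3 -m pendant '[[[0,0,0,0,0,0,0],[0,0,0,0,0,0,0],[0,0,0,0,0,0,0],[0,0,0,0,0,0,0],[0,0,0,0,0,0,0]]]'
python3 - <<'E'
from h import *
rel([.5834,.0502,.30],down(.3))
t=ctrl.camera("top");s=ctrl.camera("side")
cv2.imwrite("pics/g1.png",np.hstack([crop(t,252,240,36,36,5),crop(s,374,260,36,36,5)]))
E
```

```text
time_s: 3.13
eef_pos: [0.4297, 0.2021, 0.2036]
eef_rot: [-0.002, 0.592, 0.806, -0.002]
wrist_force: [-1.2, -0.2, 0.1]
opening: 0.595
grasp_force: 0.0
time_s: 3.55
eef_pos: [0.4321, 0.203, 0.2074]
eef_rot: [0.001, 0.593, 0.805, 0.001]
wrist_force: [-0.3, -0.7, 5.2]
opening: 0.201
grasp_force: 58.6
time_s: 3.97
eef_pos: [0.4321, 0.2029, 0.2074]
eef_rot: [0.001, 0.593, 0.805, 0.001]
wrist_force: [-0.6, -0.1, 7.2]
opening: 0.202
grasp_force: 58.8
shift [-190.7   99.6  -92.2] turn [0.003 0.    0.   ] pos [0.4321 0.2029 0.2074]
```

View pics/g1.png

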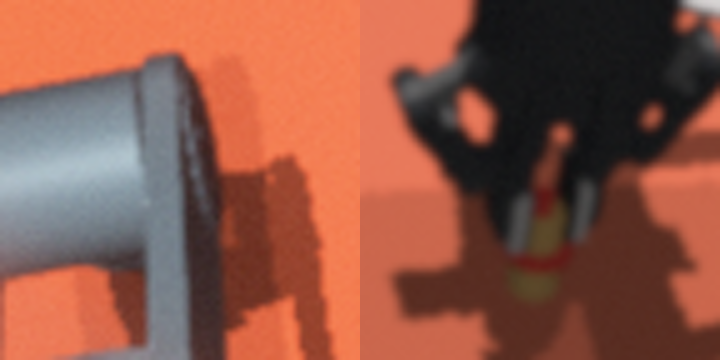

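```bash
python3 -m pendant '[[[0,0,0,-10,0,0,0],[0,0,0,-40,0,0,0],[0,0,0,-75,0,0,0],[0,-20,10,-80,0,0,0],[0,-50,26,-80,0,0,0]]]'
python3 -m pendant '[[[0,-30,16,0,0,0,0],[0,-62,32,0,0,0,0],[0,-94,50,0,0,0,0],[0,-126,66,0,0,0,0],[0,-141,73.6,0,0,0,0]]]'
python3 -m pendant '[[[0,0,0,2,0,0,0],[0,0,0,2,0,0,0],[0,0,0,2,0,0,0]]]'
python3 - <<'E'
from h import *
rel([.5834,.0502,.275],down(.3))
s=ctrl.camera("side")
cv2.imwrite("pics/g2.png",crop(s,305,195,40,40,10)[:,:])
print([np.round(proj("side",[.5834,.0502,z]),1) for z in (.057,.08)])
E
```

```text
time_s: 4.48
eef_pos: [0.4709, 0.1639, 0.2898]
eef_rot: [0.002, 0.592, 0.806, 0.002]
wrist_force: [0.7, 0.3, 0.0]
opening: 0.201
grasp_force: 58.7
time_s: 4.9
eef_pos: [0.5853, 0.0465, 0.2873]
eef_rot: [0.002, 0.594, 0.804, 0.0]
wrist_force: [0.0, -0.7, 0.6]
opening: 0.2
grasp_force: 58.8
time_s: 5.15
eef_pos: [0.5821, 0.0502, 0.2838]
eef_rot: [-0.001, 0.593, 0.805, -0.0]
wrist_force: [-0.1, -0.9, -1.3]
opening: 0.203
grasp_force: 58.8
shift [-0.4  1.3  8.8] turn [-0.001 -0.001  0.   ] pos [0.5821 0.0502 0.2838]
[array([307.9, 206.2]), array([307.7, 198.7])]
```

View pics/g2.png

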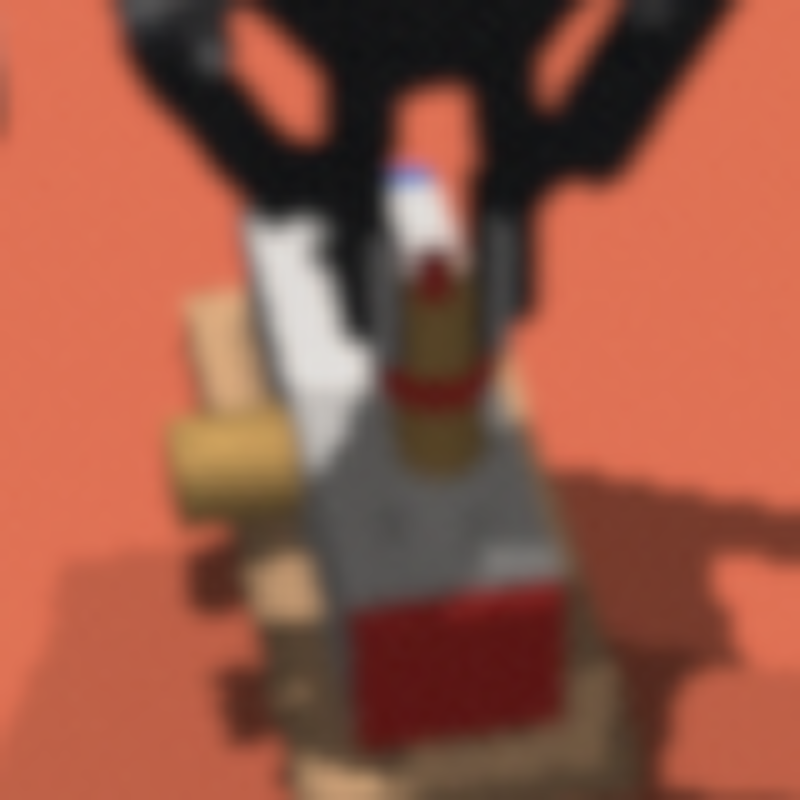

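Run:
```python
from h import *
p,R=pose()
for dz in (.0,.0275,.048):
    c=[p[0],p[1],p[2]-.2074+dz]; print(dz,proj("side",c))
def circ(c,r): return np.array([proj("side",np.array(c)+[r*np.cos(a),r*np.sin(a),0]) for a in np.linspace(0,6.28,40)]) 
s=ctrl.camera("side").copy()
c=np.ascontiguousarray(crop(s,305,195,40,40,10))
c=cv2.convertScaleAbs(c,alpha=1.8)
f=lambda P:(((P-[265,155]+.5)*10)*1).astype(np.int32)
z0=p[2]-.2074
for z,r in ((0,.011),(.025,.015),(.03,.015),(.048,.010),(.058,.0045)): cv2.polylines(c,[f(circ([p[0],p[1],z0+z],r))],True,(0,255,0),1)
cv2.polylines(c,[f(circ([.5834,.0508,.057],.012))],True,(255,255,0),1)
cv2.polylines(c,[f(circ([.6136,-.046,.057],.012))],True,(255,255,0),1)
cv2.imwrite("pics/g3.png",c)
```

```text
0.0 [308.34399678 200.02503693]
0.0275 [308.16073165 190.75691712]
0.048 [308.01891168 183.58476995]
```

View pics/g3.png

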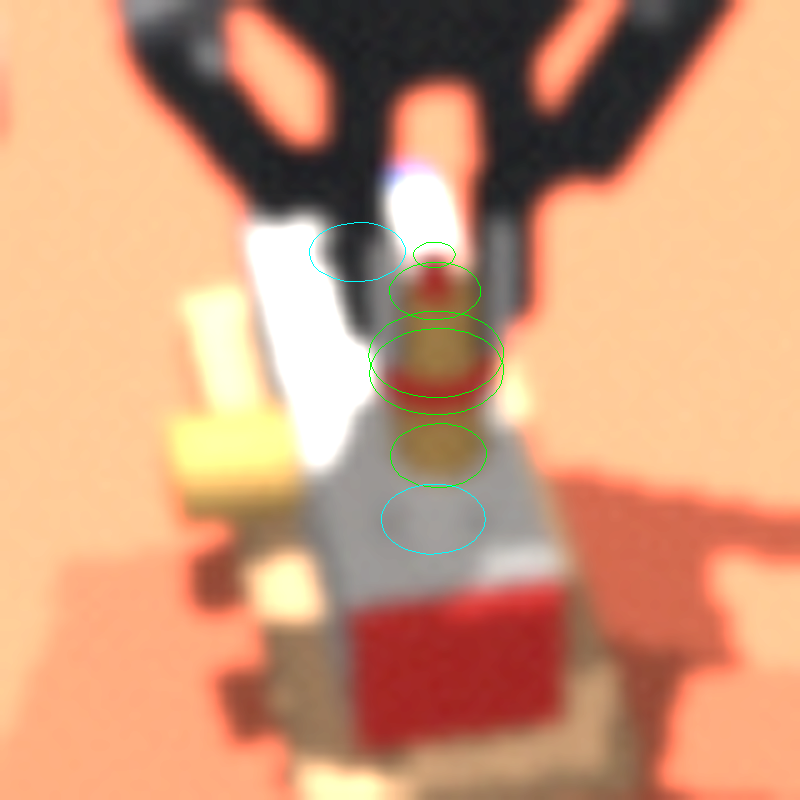

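```bash
python3 -m pendant '[[[0,0.2,1.4,8,0,0,0],[0,0.2,1.4,14,0,0,0],[0,0.2,1.4,18,0,0,0],[0,0.2,1.4,20,0,0,0],[0,0.2,1.4,22,0,0,0]]]'
python3 -m pendant '[[[0,0,0,1,0,0,0],[0,0,0,2,0,0,0],[0,0,0,3,0,0,0],[0,0,0,3,0,0,0]]]'
```

```text
time_s: 5.67
eef_pos: [0.5839, 0.0505, 0.2611]
eef_rot: [-0.0, 0.593, 0.805, -0.0]
wrist_force: [0.5, -0.3, -0.7]
opening: 0.199
grasp_force: 58.8
time_s: 6.0
eef_pos: [0.5841, 0.0502, 0.2588]
eef_rot: [-0.0, 0.594, 0.805, -0.0]
wrist_force: [-0.4, -0.6, -0.5]
opening: 0.203
grasp_force: 58.8
```

```bash
python3 -m pendant '[[[0,0,0,4,0,0,0],[0,0,0,8,0,0,0],[0,0,0,11,0,0,0],[0,0,0,14,0,0,0],[0,0,0,14,0,0,0]]]'
python3 -m pendant '[[[0,0,0,2,0,0,0],[0,0,0,4,0,0,0],[0,0,0,5.5,0,0,0],[0,0,0,6,0,0,0],[0,0,0,6,0,0,0]]]'
```

```text
time_s: 6.42
eef_pos: [0.5838, 0.0503, 0.2439]
eef_rot: [-0.001, 0.594, 0.805, -0.0]
wrist_force: [1.1, 0.2, -1.0]
opening: 0.205
grasp_force: 58.7
time_s: 6.83
eef_pos: [0.5842, 0.0503, 0.2395]
eef_rot: [0.0, 0.593, 0.805, -0.0]
wrist_force: [-3.0, -0.1, 4.2]
opening: 0.201
grasp_force: 59.3
```

```bash
python3 -m pendant '[[[0.3,0,0,0,0,0,0],[0.45,0,0,0,0,0,0],[0.6,0,0,0,0,0,0],[0.6,0,0,0,0,0,0],[0.6,0,0,-10,0,0,0]]]'
python3 -m pendant '[[[0.6,0,0,-20,0,0,0],[0.6,0,0,-40,0,0,0],[0.6,0,0,-55,0,0,0],[0.6,0,0,-55,0,0,0]]]'
python3 - <<'E'
from h import *
rel([.6387,.2603,.2074],down(.3))
E
```

```text
time_s: 7.25
eef_pos: [0.5832, 0.0503, 0.2472]
eef_rot: [-0.002, 0.594, 0.805, -0.001]
wrist_force: [0.3, -0.2, -0.9]
opening: 0.599
grasp_force: 0.0
time_s: 7.58
eef_pos: [0.5856, 0.0502, 0.3084]
eef_rot: [0.003, 0.593, 0.805, 0.002]
wrist_force: [0.9, -0.2, 1.4]
opening: 0.598
grasp_force: 0.0
shift [185.3 112.2 101.2] turn [0.006 0.003 0.   ] pos [0.5856 0.0502 0.3084]
```

```bash
python3 -m pendant '[[[0.6,30,18,0,0,0,0],[0.6,62,38,0,0,0,0],[0.6,94,58,0,0,0,0],[0.6,126,77,0,0,0,0],[0.6,150,92,0,0,0,0]]]'
python3 -m pendant '[[[0.6,20,12,0,0,0,0],[0.6,35,21.5,0,0,0,0],[0.6,35,21.5,20,0,0,0],[0.6,35,21.5,20,0,0,0],[0.6,35,21.5,20,0,0,0]]]'
python3 - <<'E'
from h import *
rel([.6387,.2603,.2074],down(.3))
s=ctrl.camera("side"); t=ctrl.camera("top")
cv2.imwrite("pics/g4.png",np.hstack([crop(s,305,200,20,30,10),crop(s,267,280,20,30,10)]))
E
```

```text
time_s: 8.0
eef_pos: [0.6276, 0.2234, 0.3034]
eef_rot: [-0.0, 0.593, 0.805, 0.0]
wrist_force: [0.9, -0.7, -0.3]
opening: 0.595
grasp_force: 0.0
time_s: 8.42
eef_pos: [0.6369, 0.2604, 0.2817]
eef_rot: [-0.001, 0.593, 0.805, -0.002]
wrist_force: [0.1, -0.1, -0.0]
opening: 0.599
grasp_force: 0.0
shift [-0.7  2.  74.3] turn [-0.005 -0.     0.   ] pos [0.6369 0.2604 0.2817]
```

View pics/g4.png

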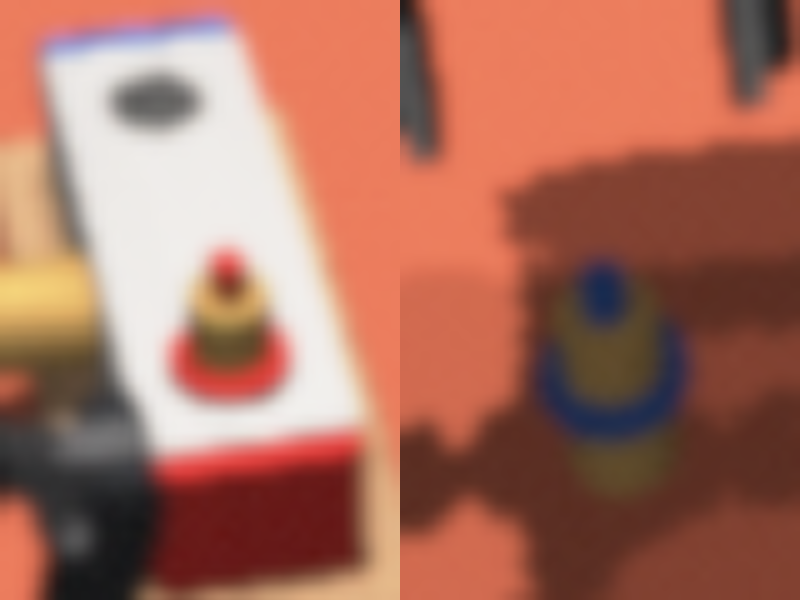

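Red sits home, with its collar flush on the white top at crop (230,360). The blue cartridge, at about (615,390), stands between the open fingers.

```bash
python3 -m pendant '[[[0.6,-0.5,1.2,20,0,0,0],[0.6,-0.5,1.2,45,0,0,0],[0.6,-0.5,1.2,66,0,0,0],[0.6,-0.5,1.2,74,0,0,0],[0.6,-0.5,1.2,74,0,0,0]]]'
python3 -m pendant '[[[0.4,0,0,0,0,0,0],[0.2,0,0,0,0,0,0],[0,0,0,0,0,0,0],[0,0,0,0,0,0,0],[0,0,0,0,0,0,0]]]'
python3 -m pendant '[[[0,0,0,-10,0,0,0],[0,0,0,-40,0,0,0],[0,0,0,-75,0,0,0],[0,0,0,-80,0,0,0],[0,0,0,-80,0,0,0]]]'
python3 - <<'E'
from h import *
rel([.6142,-.0465,.288],down(.3))
E
```

```text
time_s: 8.93
eef_pos: [0.6384, 0.2595, 0.2079]
eef_rot: [-0.001, 0.594, 0.805, -0.002]
wrist_force: [0.3, -0.3, 0.5]
opening: 0.6
grasp_force: 0.0
time_s: 9.35
eef_pos: [0.6401, 0.2606, 0.2122]
eef_rot: [0.001, 0.593, 0.805, 0.001]
wrist_force: [-1.0, -1.1, 6.4]
opening: 0.199
grasp_force: 58.6
time_s: 9.77
eef_pos: [0.6405, 0.2609, 0.2948]
eef_rot: [0.003, 0.593, 0.805, 0.003]
wrist_force: [0.4, -0.6, -1.1]
opening: 0.192
grasp_force: 58.5
shift [-285.8 -116.1    6.1] turn [0.008 0.001 0.   ] pos [0.6405 0.2609 0.2948]
```

```bash
python3 -m pendant '[[[0,-15,-6,-25,0,0,0],[0,-45,-18,-45,0,0,0],[0,-80,-32,-45,0,0,0],[0,-112,-45,-45,0,0,0],[0,-143,-58,-45,0,0,0]]]'
python3 -m pendant '[[[0,-35,-14,0,0,0,0],[0,-70,-28,0,0,0,0],[0,-105,-43,0,0,0,0],[0,-135,-55,0,0,0,0],[0,-143,-58,0,0,0,0]]]'
python3 -m pendant '[[[0,0,0,0,0,0,0],[0,0,0,0,0,0,0],[0,0,0,20,0,0,0],[0,0,0,40,0,0,0],[0,0,0,40,0,0,0]]]'
python3 -m pendant '[[[0,0,0,0,0,0,0],[0,0,0,0,0,0,0]]]'
cat > look.py <<'E'
from h import *
import sys
def circ(c,r): return np.array([proj("side",np.array(c)+[r*np.cos(a),r*np.sin(a),0]) for a in np.linspace(0,6.28,40)]) 
p,R=pose(); rel([.6142,-.0465,.288],down(.3))
s=ctrl.camera("side")
c=np.ascontiguousarray(crop(s,300,175,30,30,13));c=cv2.convertScaleAbs(c,alpha=1.5)
f=lambda P:((P-[270,145]+.5)*13).astype(np.int32)
z0=p[2]-float(sys.argv[1])
for z,r in ((0,.011),(.025,.015),(.03,.015),(.048,.010),(.058,.0045)): cv2.polylines(c,[f(circ([p[0],p[1],z0+z],r))],True,(0,255,0),1)
cv2.polylines(c,[f(circ([.6142,-.0455,.057],.012))],True,(255,255,0),1)
cv2.imwrite(sys.argv[2],c)
E
python3 look.py .2074 pics/g5.png
```

```text
time_s: 10.18
eef_pos: [0.6252, 0.1053, 0.3339]
eef_rot: [-0.001, 0.593, 0.805, -0.0]
wrist_force: [0.3, -0.3, -0.8]
opening: 0.192
grasp_force: 58.6
time_s: 10.6
eef_pos: [0.6119, -0.0515, 0.3335]
eef_rot: [-0.001, 0.595, 0.804, -0.001]
wrist_force: [0.7, 0.3, -0.6]
opening: 0.194
grasp_force: 58.6
time_s: 11.02
eef_pos: [0.6112, -0.0446, 0.2903]
eef_rot: [-0.004, 0.593, 0.805, -0.001]
wrist_force: [-1.1, -0.1, -2.1]
opening: 0.196
grasp_force: 58.6
time_s: 11.18
eef_pos: [0.6132, -0.0458, 0.2955]
eef_rot: [0.0, 0.593, 0.805, 0.0]
wrist_force: [0.1, 0.1, -0.2]
opening: 0.198
grasp_force: 58.6
shift [-0.9  0.7  7.5] turn [0.    0.    0.002] pos [ 0.6132 -0.0458  0.2955]
```

View pics/g5.png

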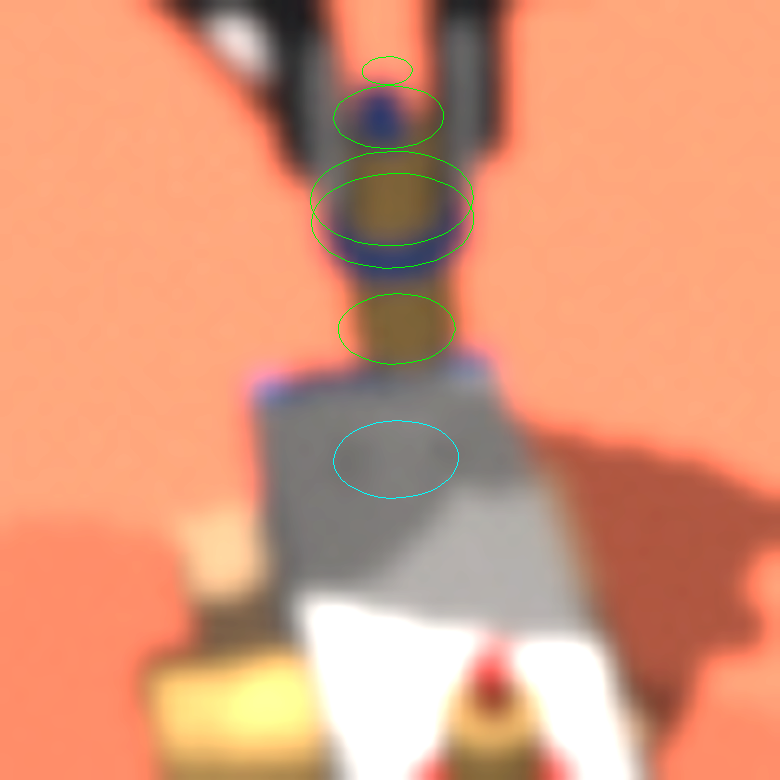

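```bash
python3 -m pendant '[[[0,0,0,-30,0,0,0],[0,20,5,-42,0,0,0],[0,55,10,-42,0,0,0],[0,90,20,-42,0,0,0],[0,115,25,-42,0,0,0]]]'
python3 -m pendant '[[[0,30,5,0,0,0,0],[0,60,10,0,0,0,0],[0,75,15,20,0,0,0],[0,75,15,55,0,0,0],[0,75,15,90,0,0,0]]]'
python3 -m pendant '[[[0,0,0,20,0,0,0],[0,0,0,28,0,0,0],[0,0,0,31,0,0,0],[0,0,0,31,0,0,0],[0,0,0,31,0,0,0]]]'
python3 -m pendant '[[[0,0,0,1,0,0,0],[0,0,0,2,0,0,0],[0,0,0,2,0,0,0]]]'
```

```text
time_s: 11.65
eef_pos: [0.6029, 0.0727, 0.3392]
eef_rot: [0.001, 0.593, 0.805, 0.001]
wrist_force: [0.9, -0.1, -1.0]
opening: 0.191
grasp_force: 58.6
time_s: 12.07
eef_pos: [0.5961, 0.1484, 0.2494]
eef_rot: [0.003, 0.592, 0.806, 0.002]
wrist_force: [-0.3, -0.7, -0.7]
opening: 0.195
grasp_force: 58.6
time_s: 12.48
eef_pos: [0.5961, 0.1463, 0.2181]
eef_rot: [0.001, 0.594, 0.805, 0.001]
wrist_force: [-0.0, -0.4, -0.3]
opening: 0.194
grasp_force: 58.6
time_s: 12.73
eef_pos: [0.5953, 0.1462, 0.2149]
eef_rot: [0.001, 0.594, 0.805, 0.001]
wrist_force: [-1.0, -0.6, 0.4]
opening: 0.196
grasp_force: 58.6
```

```bash
python3 -m pendant '[[[0,0,0,1,0,0,0],[0,0,0,2,0,0,0],[0,0,0,3,0,0,0],[0,0,0,3,0,0,0]]]'
python3 -m pendant '[[[0.25,0,0,0,0,0,0],[0.3,0,0,0,0,0,0],[0.4,0,0,0,0,0,0],[0.5,0,0,0,0,0,0],[0.5,0,0,0,0,0,0]]]'
python3 -m pendant '[[[0.5,0,0,0,0,0,0],[0.5,0,0,0,0,0,0],[0.5,0,0,0,0,0,0]]]'
python3 - <<'E'
from h import *
p,R=pose();print(p)
def circ(c,r): return np.array([proj("side",np.array(c)+[r*np.cos(a),r*np.sin(a),0]) for a in np.linspace(0,6.28,40)]) 
s=ctrl.camera("side"); u,v=proj("side",[p[0],p[1],.04]).astype(int)
c=np.ascontiguousarray(crop(s,u,v,28,28,14));c=cv2.convertScaleAbs(c,alpha=1.7)
f=lambda P:((P-[u-28,v-28]+.5)*14).astype(np.int32)
for z,r in ((0,.011),(.025,.015),(.03,.015),(.048,.010),(.058,.0045)): cv2.polylines(c,[f(circ([p[0],p[1],z],r))],True,(0,255,0),1)
cv2.imwrite("pics/g6.png",c)
E
```

```text
time_s: 13.07
eef_pos: [0.5954, 0.1462, 0.2122]
eef_rot: [0.0, 0.593, 0.805, 0.0]
wrist_force: [-3.6, -1.0, 7.2]
opening: 0.193
grasp_force: 59.7
time_s: 13.48
eef_pos: [0.5948, 0.1462, 0.2106]
eef_rot: [-0.0, 0.593, 0.805, -0.0]
wrist_force: [-0.6, -0.4, -0.3]
opening: 0.499
grasp_force: 0.0
time_s: 13.73
eef_pos: [0.5949, 0.1462, 0.2108]
eef_rot: [-0.0, 0.593, 0.805, -0.0]
wrist_force: [0.4, 0.1, -0.2]
opening: 0.503
grasp_force: 0.0
[0.59491354 0.14623158 0.21076457]
```

View pics/g6.png

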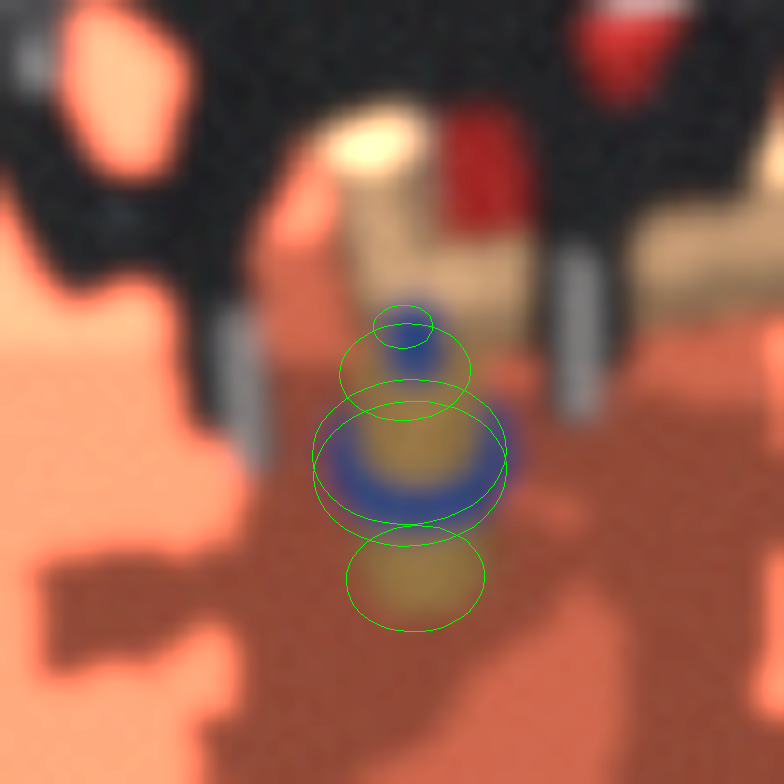

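The cartridge now stands upright, about 10 crop px (1.6 mm) toward -x from the tool axis. I'll regrip it centred and slowly.

```bash
python3 -m pendant '[[[0.5,0,-1.5,-1,0,0,0],[0.45,0,-1.5,-1,0,0,0],[0.4,0,-1.5,-1,0,0,0],[0.35,0,-1.5,-1,0,0,0],[0.3,0,-1.5,-1,0,0,0]]]'
python3 -m pendant '[[[0.27,0,0,-0.5,0,0,0],[0.25,0,0,-0.5,0,0,0],[0.24,0,0,-0.5,0,0,0],[0.23,0,0,-0.5,0,0,0],[0.22,0,0,-0.5,0,0,0]]]'
python3 -m pendant '[[[0.21,0,0,0,0,0,0],[0.2,0,0,0,0,0,0],[0.19,0,0,0,0,0,0],[0.1,0,0,0,0,0,0],[0,0,0,0,0,0,0]]]'
```

```text
time_s: 14.2
eef_pos: [0.5935, 0.1458, 0.2119]
eef_rot: [0.0, 0.593, 0.805, 0.0]
wrist_force: [0.1, -1.0, -0.3]
opening: 0.297
grasp_force: 0.0
time_s: 14.62
eef_pos: [0.5935, 0.1458, 0.2124]
eef_rot: [0.0, 0.593, 0.805, -0.0]
wrist_force: [-0.5, -0.8, 1.8]
opening: 0.224
grasp_force: 12.3
time_s: 15.03
eef_pos: [0.5936, 0.1458, 0.2126]
eef_rot: [0.0, 0.593, 0.805, 0.0]
wrist_force: [-1.9, -0.3, 3.5]
opening: 0.193
grasp_force: 58.5
```

```bash
python3 -m pendant '[[[0.25,0,0,0,0,0,0],[0.3,0,0,0,0,0,0],[0.3,0,0,2.5,0,0,0],[0.3,0,0,5,0,0,0],[0.3,0,0,5,0,0,0]]]'
python3 -m pendant '[[[0.27,0,0,0,0,0,0],[0.25,0,0,0,0,0,0],[0.24,0,0,0,0,0,0],[0.23,0,0,0,0,0,0],[0.22,0,0,0,0,0,0]]]'
python3 -m pendant '[[[0.21,0,0,0,0,0,0],[0.2,0,0,0,0,0,0],[0.19,0,0,0,0,0,0],[0.1,0,0,0,0,0,0],[0,0,0,0,0,0,0]]]'
```

```text
time_s: 15.45
eef_pos: [0.5931, 0.1458, 0.2064]
eef_rot: [-0.001, 0.594, 0.805, -0.0]
wrist_force: [-0.5, -0.0, 0.0]
opening: 0.303
grasp_force: 0.0
time_s: 15.87
eef_pos: [0.5935, 0.1458, 0.2074]
eef_rot: [0.0, 0.593, 0.805, 0.0]
wrist_force: [-0.1, -0.3, 0.3]
opening: 0.22
grasp_force: 15.2
time_s: 16.28
eef_pos: [0.5936, 0.1458, 0.2076]
eef_rot: [0.0, 0.593, 0.805, 0.0]
wrist_force: [-1.2, -0.1, 3.7]
opening: 0.201
grasp_force: 58.5
```

```bash
python3 -m pendant '[[[0,0,0,-20,0,0,0],[0,0,0,-55,0,0,0],[0,0,0,-90,0,0,0],[0,0,0,-125,0,0,0],[0,-10,0,-132,0,0,0]]]'
python3 -m pendant '[[[0,-30,-5,0,0,0,0],[0,-65,-10,0,0,0,0],[0,-100,-20,0,0,0,0],[0,-135,-28,0,0,0,0],[0,-168,-37,0,0,0,0]]]'
python3 -m pendant '[[[0,-8,0,0,0,0,0],[0,-8,0,0,0,0,0],[0,-8,0,20,0,0,0],[0,-8,0,45,0,0,0],[0,-8,0,55,0,0,0]]]'
python3 -m pendant '[[[0,0,0,0,0,0,0],[0,0,0,0,0,0,0],[0,0,0,0,0,0,0]]]'
python3 - <<'E'
from h import *
rel([.6142,-.0462,.262],down(.3))
E
```

```text
time_s: 16.7
eef_pos: [0.5979, 0.1375, 0.3462]
eef_rot: [0.004, 0.593, 0.805, 0.003]
wrist_force: [0.9, -0.1, -0.4]
opening: 0.204
grasp_force: 58.7
time_s: 17.12
eef_pos: [0.6107, -0.037, 0.3389]
eef_rot: [0.0, 0.593, 0.805, -0.0]
wrist_force: [-0.8, -1.0, -0.4]
opening: 0.202
grasp_force: 58.7
time_s: 17.53
eef_pos: [0.6119, -0.0413, 0.281]
eef_rot: [-0.002, 0.593, 0.805, -0.001]
wrist_force: [-1.2, -0.3, -0.6]
opening: 0.203
grasp_force: 58.7
time_s: 17.78
eef_pos: [0.6137, -0.0422, 0.2855]
eef_rot: [0.001, 0.593, 0.805, 0.0]
wrist_force: [0.4, 0.6, -0.1]
opening: 0.198
grasp_force: 58.7
shift [-3.9 -0.7 23.5] turn [0.001 0.001 0.001] pos [ 0.6137 -0.0422  0.2855]
```

```bash
python3 -m pendant '[[[0,-3.9,-0.7,5,0,0,0],[0,-3.9,-0.7,12,0,0,0],[0,-3.9,-0.7,17,0,0,0],[0,-3.9,-0.7,20,0,0,0],[0,-3.9,-0.7,22,0,0,0]]]'
python3 -m pendant '[[[0,0,0,1,0,0,0],[0,0,0,2,0,0,0],[0,0,0,3,0,0,0],[0,0,0,4,0,0,0],[0,0,0,4,0,0,0]]]'
```

```text
time_s: 18.2
eef_pos: [0.6134, -0.0467, 0.2617]
eef_rot: [-0.0, 0.594, 0.805, -0.0]
wrist_force: [0.0, 0.7, 1.0]
opening: 0.207
grasp_force: 58.7
time_s: 18.62
eef_pos: [0.6137, -0.0467, 0.2583]
eef_rot: [0.0, 0.594, 0.805, 0.0]
wrist_force: [0.1, 1.1, -0.8]
opening: 0.204
grasp_force: 58.6
```

In the bore, at .2583 with no force. I'll press it home.

```bash
python3 -m pendant '[[[0,0,0,4,0,0,0],[0,0,0,8,0,0,0],[0,0,0,11,0,0,0],[0,0,0,14,0,0,0],[0,0,0,14,0,0,0]]]'
python3 -m pendant '[[[0,0,0,2,0,0,0],[0,0,0,4,0,0,0],[0,0,0,5.5,0,0,0],[0,0,0,6,0,0,0],[0,0,0,6,0,0,0]]]'
python3 -m pendant '[[[0.3,0,0,0,0,0,0],[0.45,0,0,0,0,0,0],[0.6,0,0,0,0,0,0],[0.6,0,0,0,0,0,0],[0.6,0,0,-10,0,0,0]]]'
python3 -m pendant '[[[0.6,0,0,-40,0,0,0],[0.6,0,0,-75,0,0,0],[0.6,0,0,-110,0,0,0],[0.6,0,0,-120,0,0,0],[0.6,0,0,-120,0,0,0]]]'
python3 -m pendant '[[[0.6,0,0,0,0,0,0],[0.6,0,0,0,0,0,0]]]'
python3 - <<'E'
from h import *
s=ctrl.camera("side")
# seat check: collar centroid masks vs expected projection
r,g,b=[s[...,i].astype(int) for i in range(3)]
for n,m,c in (("red",(r>1.8*g)&(r>1.8*b)&(r>90),(.5834,.0507)),("blue",(b>1.3*r)&(b>60),(.6137,-.046))):
    for z in (.0595,.0645):
        q=proj("side",[*c,z]);print(n,z,np.round(q,1),end=" ")
    u,v=q.astype(int);w=np.zeros_like(m);w[v-12:v+12,u-9:u+10]=m[v-12:v+12,u-9:u+10]
    k,l,st,ce=cv2.connectedComponentsWithStats(w.astype(np.uint8))
    print([(st[i].tolist(),np.round(ce[i],1).tolist()) for i in range(1,k) if st[i][4]>3])
print([(n,[(round(d["point"][0]*640),round(d["point"][1]*400),round(d["confidence"],2)) for d in ctrl.boxes_of("side",n)]) for n in ("cart_red","cart_blue")])
rel([.4785,-.3198,.35],down(.3));print(ctrl.get_obs()["q"])
E
```

```text
time_s: 19.03
eef_pos: [0.6135, -0.0466, 0.2435]
eef_rot: [-0.0, 0.594, 0.805, -0.0]
wrist_force: [1.9, 1.7, -1.4]
opening: 0.205
grasp_force: 58.6
time_s: 19.45
eef_pos: [0.6137, -0.0466, 0.2396]
eef_rot: [-0.0, 0.593, 0.805, 0.0]
wrist_force: [-4.6, 3.3, 9.2]
opening: 0.202
grasp_force: 59.9
time_s: 19.87
eef_pos: [0.6126, -0.0467, 0.2464]
eef_rot: [-0.002, 0.594, 0.805, -0.001]
wrist_force: [0.6, 0.4, -0.2]
opening: 0.604
grasp_force: 0.0
time_s: 20.28
eef_pos: [0.6148, -0.0471, 0.3738]
eef_rot: [0.004, 0.593, 0.805, 0.002]
wrist_force: [0.4, -0.5, -0.4]
opening: 0.597
grasp_force: 0.0
time_s: 20.45
eef_pos: [0.613, -0.0467, 0.3667]
eef_rot: [-0.001, 0.594, 0.805, -0.001]
wrist_force: [0.4, 0.2, 0.1]
opening: 0.601
grasp_force: 0.0
red 0.0595 [307.8 205.6] red 0.0645 [307.8 203.9] [([307, 196, 2, 3, 6], [307.5, 197.0]), ([302, 204, 12, 6, 42], [307.5, 206.6]), ([312, 214, 5, 1, 5], [314.0, 214.0])]
blue 0.0595 [300.2 178.9] blue 0.0645 [300.1 177.3] [([295, 178, 11, 5, 28], [300.0, 180.5])]
[('cart_red', [(308, 206, 0.69), (345, 359, 0.44)]), ('cart_blue', [(298, 176, 0.54)])]
shift [-221.2 -209.2   16.5] turn [-0.003 -0.002 -0.   ] pos [ 0.6131 -0.0467  0.3663]
[-2.68747034e-01  3.03660556e-01  1.53746588e+00 -3.35478870e-05
  1.30405237e+00 -5.68708847e-01]
```

```bash
python3 -m pendant '[[[0.8,-25,-24,-10,0,0,0],[0.8,-53,-50,-20,0,0,0],[0.8,-82,-77,-20,0,0,0],[0.8,-110,-104,-20,0,0,0],[0.8,-135,-127,-20,0,0,0]]]'
python3 -m pendant '[[[0.8,-25,-24,0,0,0,0],[0.8,-53,-50,0,0,0,0],[0.8,-75,-71,0,0,0,0],[0.8,-86,-82,0,0,0,0],[0.8,-86,-82,0,0,0,0]]]'
python3 -m pendant '[[[0.8,0,0,0,0,0,0],[0.8,0,0,0,0,0,0],[0.8,0,0,0,0,0,0]]]'
python3 - <<'E'
from h import *
t=ctrl.camera("top");s=ctrl.camera("side")
rel([.4787,-.3205,.298],down(.3));print(ctrl.get_obs()["q"])
print([round(d["point"][0]*640,1) for d in ctrl.boxes_of("side","torch")])
r,g,b=[s[...,i].astype(int) for i in range(3)]
m=((r>1.4*b)&(g>1.3*b)&(abs(r-g)<40)&(r>40)).astype(np.uint8);m[:, :330]=0;m[:,380:]=0;m[:85]=0;m[130:]=0
k,l,st,ce=cv2.connectedComponentsWithStats(m);print([(st[i].tolist(),ce[i].round(1).tolist()) for i in range(1,k) if st[i][4]>10])
print([proj("side",[.4787,-.3205,z]).round(1) for z in (.07,.11,.15,.163)])
E
```

```text
time_s: 21.02
eef_pos: [0.5309, -0.2148, 0.3874]
eef_rot: [-0.001, 0.594, 0.805, -0.0]
wrist_force: [1.3, -0.7, 0.4]
opening: 0.798
grasp_force: 0.0
time_s: 21.43
eef_pos: [0.4775, -0.3226, 0.3871]
eef_rot: [-0.001, 0.595, 0.804, -0.0]
wrist_force: [-0.7, 0.6, -0.4]
opening: 0.794
grasp_force: 0.0
time_s: 21.68
eef_pos: [0.4797, -0.3186, 0.3878]
eef_rot: [-0.0, 0.593, 0.805, 0.0]
wrist_force: [-0.1, -0.8, -0.0]
opening: 0.798
grasp_force: 0.0
shift [-1.5 -1.7 90.2] turn [-0.    -0.     0.002] pos [ 0.4798 -0.3186  0.3882]
[-7.92130944e-01  1.97863556e-01  1.62128541e+00  1.59985246e-04
  1.32277064e+00 -1.09388812e+00]
[391.6, 354.9, 357.0]
[([352, 96, 12, 30, 247], [357.3, 110.8])]
[array([356.5, 122.6]), array([357.5, 110.5]), array([358.5,  97.8]), array([358.8,  93.6])]
```

```bash
python3 -m pendant '[[[0.8,-1.5,-1.7,25,0,0,0],[0.8,-1.5,-1.7,50,0,0,0],[0.7,-1.5,-1.7,75,0,0,0],[0.6,-1.5,-1.7,88,0,0,0],[0.55,-1.5,-1.7,90,0,0,0]]]'
python3 -m pendant '[[[0.5,0,0,0,0,0,0],[0.42,0,0,0,0,0,0],[0.36,0,0,0,0,0,0],[0.32,0,0,0,0,0,0],[0.3,0,0,0,0,0,0]]]'
python3 -m pendant '[[[0.27,0,0,0,0,0,0],[0.24,0,0,0,0,0,0],[0.1,0,0,0,0,0,0],[0,0,0,0,0,0,0],[0,0,0,0,0,0,0]]]'
```

```text
time_s: 22.25
eef_pos: [0.4775, -0.3203, 0.2953]
eef_rot: [-0.003, 0.593, 0.805, 0.0]
wrist_force: [-0.0, 0.8, -0.0]
opening: 0.548
grasp_force: 0.0
time_s: 22.67
eef_pos: [0.4785, -0.322, 0.2999]
eef_rot: [0.001, 0.593, 0.805, -0.0]
wrist_force: [-0.2, -0.7, 4.2]
opening: 0.302
grasp_force: 3.5
time_s: 23.08
eef_pos: [0.4784, -0.3221, 0.3]
eef_rot: [0.001, 0.594, 0.805, -0.0]
wrist_force: [-1.3, 0.2, 5.6]
opening: 0.288
grasp_force: 58.4
```

```bash
python3 -m pendant '[[[0,0,0,-10,0,0,0],[0,0,0,-30,0,0,0],[0,0,0,-60,0,0,0],[0,0,0,-95,0,0,0],[0,0,0,-125,0,0,0]]]'
python3 -m pendant '[[[0,0,0,0,0,0,0],[0,0,0,0,0,0,0],[0,0,0,0,0,0,0],[0,0,0,0,0,0,0],[0,0,0,0,0,0,0]]]'
cat > fin.py <<'E'
from h import *
az=1.21;th=np.pi/4
zt=np.array([np.cos(az)*np.sin(th),np.sin(az)*np.sin(th),-np.cos(th)])
ax=np.cross([0,0,-1],zt);ax/=np.linalg.norm(ax)
R=Ro.from_rotvec(ax*th)*down(.3)
mid=np.array([.599,.002,.057])
rel(mid-.407*zt,R)
p,R0=pose();z=R0.apply([0,0,1]);print("spot err",p+z*.407-mid,"tilt",np.degrees(np.arccos(-z[2])),"q",np.round(ctrl.get_obs()["q"],2))
E
python3 fin.py
```

```text
time_s: 23.5
eef_pos: [0.4779, -0.3214, 0.4258]
eef_rot: [0.0, 0.594, 0.805, 0.0]
wrist_force: [0.7, -0.7, -0.9]
opening: 0.288
grasp_force: 59.4
time_s: 23.92
eef_pos: [0.4777, -0.3213, 0.4215]
eef_rot: [-0.002, 0.594, 0.805, 0.0]
wrist_force: [-0.6, 0.5, -1.4]
opening: 0.282
grasp_force: 59.5
shift [45.5 34.9 76.8] turn [-0.483  0.617 -0.001] pos [ 0.4777 -0.3213  0.4215]
spot err [-0.12222245 -0.32226558 -0.0424744 ] tilt 0.19537692693880207 q [-0.8   0.17  1.59  0.    1.39 -1.1 ]
```

```bash
python3 -m pendant '[[[0,0,0,0,-0.04,0.05,0],[0,0,0,0,-0.09,0.12,0],[0,0,0,0,-0.14,0.19,0],[0,0,0,0,-0.19,0.25,0],[0,0,0,0,-0.24,0.31,0]]]'
python3 -m pendant '[[[0,0,0,0,-0.05,0.06,0],[0,0,0,0,-0.1,0.12,0],[0,0,0,0,-0.15,0.19,0],[0,0,0,0,-0.2,0.25,0],[0,0,0,0,-0.24,0.307,0]]]'
python3 -m pendant '[[[0,0,0,0,0,0,0],[0,0,0,0,0,0,0],[0,0,0,0,0,0,0]]]'
python3 fin.py
```

```text
time_s: 24.33
eef_pos: [0.478, -0.3216, 0.4222]
eef_rot: [-0.054, 0.582, 0.789, 0.189]
wrist_force: [-0.1, -0.0, -1.6]
opening: 0.285
grasp_force: 59.5
time_s: 24.75
eef_pos: [0.4779, -0.3218, 0.4221]
eef_rot: [-0.104, 0.549, 0.743, 0.369]
wrist_force: [0.4, -0.3, -1.5]
opening: 0.283
grasp_force: 59.5
time_s: 25.0
eef_pos: [0.4781, -0.3216, 0.4228]
eef_rot: [-0.103, 0.549, 0.744, 0.366]
wrist_force: [-0.6, -1.3, -0.8]
opening: 0.283
grasp_force: 59.5
shift [-10.3  -9.3  96. ] turn [-0.004  0.004 -0.001] pos [ 0.4781 -0.3216  0.4228]
spot err [-0.01995423 -0.05583714  0.07638148] tilt 44.68016596231194 q [-0.95  0.27  1.54  0.64  1.78 -1.26]
```

```bash
python3 -m pendant '[[[0,-3,-2,20,0,0,0],[0,-6,-5,45,0,0,0],[0,-9,-8,70,0,0,0],[0,-10,-9,88,0,0,0],[0,-10.3,-9.3,96,0,0,0]]]'
python3 -m pendant '[[[0,0,0,0,0,0,0],[0,0,0,0,0,0,0],[0,0,0,0,0,0,0],[0,0,0,0,0,0,0],[0,0,0,0,0,0,0]]]'
python3 fin.py
python3 - <<'E'
from h import *
p,R=pose();z=R.apply([0,0,1])
for c in ("side","top"):
    s=ctrl.camera(c);r,g,b=[s[...,i].astype(int) for i in range(3)]
    m=((r>1.35*b)&(g>1.25*b)&(abs(r-g)<50)&(r>40)).astype(np.uint8)
    L=proj(c,p+z*.287);B=proj(c,p+z*(.287-.10));print(c,"lens",L.round(1),"100mm",B.round(1))
    u0,v0=np.minimum(L,B).astype(int)-15;u1,v1=np.maximum(L,B).astype(int)+15
    k=np.zeros_like(m);k[v0:v1,u0:u1]=m[v0:v1,u0:u1]
    n,l,st,ce=cv2.connectedComponentsWithStats(k);i=1+np.argmax(st[1:,4])
    P=np.argwhere(l==i)[:,::-1].astype(np.float32);d=cv2.fitLine(P,2,0,.01,.01).ravel();print(st[i],ce[i].round(1),d[:2].round(3),((B-L)/np.linalg.norm(B-L)).round(3))
s=ctrl.camera("side");r,g,b=[s[...,i].astype(int) for i in range(3)]
for n,m,q in (("red",(r>1.8*g)&(r>1.8*b)&(r>90),(307,204)),("blue",(b>1.3*r)&(b>50),(300,178))):
    w=np.zeros(m.shape,np.uint8);w[q[1]-10:q[1]+8,q[0]-9:q[0]+10]=m[q[1]-10:q[1]+8,q[0]-9:q[0]+10]
    n_,l,st,ce=cv2.connectedComponentsWithStats(w);print(n,[(st[i].tolist(),ce[i].round(1).tolist()) for i in range(1,n_) if st[i][4]>3])
E
```

```text
time_s: 25.42
eef_pos: [0.4975, -0.2652, 0.3434]
eef_rot: [-0.105, 0.549, 0.744, 0.366]
wrist_force: [0.3, 0.4, -1.3]
opening: 0.281
grasp_force: 59.5
time_s: 25.83
eef_pos: [0.4976, -0.268, 0.3465]
eef_rot: [-0.102, 0.549, 0.744, 0.366]
wrist_force: [-0.1, -0.1, -1.5]
opening: 0.285
grasp_force: 59.5
shift [-0.3 -0.8  1.6] turn [-0.001  0.005  0.001] pos [ 0.4976 -0.268   0.3465]
spot err [ 0.00053561 -0.0023077   0.00032992] tilt 44.72435708712531 q [-0.87  0.31  1.66  0.66  1.61 -1.3 ]
side lens [319.1 144.4] 100mm [332.1 105.2]
[314  90  29  57 609] [327.9 117.8] [ 0.319 -0.948] [ 0.313 -0.95 ]
top lens [346.7 195.2] 100mm [373.3 199.6]
[331 180  55  28 432] [360.  198.4] [0.989 0.147] [0.986 0.164]
red [([307, 196, 2, 3, 6], [307.5, 197.0]), ([302, 204, 12, 6, 39], [307.5, 206.6])]
blue [([295, 177, 11, 6, 36], [300.5, 179.7])]
```

Both cameras show the torch lined up with the tool axis: the direction matches within 1°, and the beam point is about 2 mm from mixer_mid. The cartridges haven't moved, so I'm handing in.

```bash
python3 -c "
from bench import ctrl; o=ctrl.get_obs(); print(o['time_s'],o['grasp_force'],o['dq']); print(ctrl.hand_in())"
```

```text
25.9833 59.499444365501404 [ 0.00133939  0.00334843  0.00586901  0.00027091  0.00033608 -0.00112991]
the job is handed in; nothing more can be done
None
```

Handed in at 26 s (no verdict was shown): by my camera and force checks, both cartridges are home in their own bores, and the yellow torch is held at about 45° with its beam point about 2 mm from the middle of the mixer top.

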